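# Square up the inspection stand's back panel and hold it

## Task

The back panel of the vial inspection stand has sagged forward on its two slack clamp screws. Pick up the engineer's square, stand its stock flat on the stand's base plate with the upright blade towards the panel, and press it gently into the corner until the whole upright edge lies flush on the panel, so that the panel is held at a right angle to the base. Finish still gripping the square and pressing it into the corner, so that I can tighten the screws: do not let go, do not tip the square over, and leave everything else on the bench where it is.

Things in the scene. Friction and masses are not known exactly. Their poses are not given: they have to be found in the camera images.
- square: steel engineer's square, 0.6 kg, standing on its stock, an L seen from the side. Stock: thick bar 120 (x) by 20 (y) by 22 high. Blade: thin flat bar 26 (x) by 8 (y), at x = 34 to 60, flush with the stock's +x end, rising to z = 150. The stock's bare top (x = -60 to 34) can be gripped across its 20 mm. Origin: centre of the stock's underside; x towards the blade end, z up
- square_heel (a point): outer corner of the square: bottom of the blade end, at x = +60, z = 0 of the square
- square_toe (a point): bottom of the stock's other end, at x = -60, z = 0 of the square
- square_blade (a point): point on the blade's outer upright edge (the edge that goes against the panel), 100 above the underside, at x = +60, z = 100 of the square
- stand: vial inspection stand, screwed to the bench: grey base plate 220 by 220, 18 thick, and two aluminium ears (34 by 5, 58 above the plate, at x = 75, y = +-90) that carry the panel between them; screw knobs out to y = +-109. Origin: centre of the plate's underside. The panel is at the +x end and faces -x: the plate is free from x = -110 to 70, and the square is pressed towards +x
- panel: back panel, 10 thick (x), 170 wide (y), half black, half white; pivots about its y. Origin: on the pivot, mid-width, 40 above the plate's top, at x = 75 of the stand. Front face at its x = -5, from z = -38 to 74. Starts leaning 3 to 8 degrees to the stand's -x; square when its z is parallel to the stand's z. Stays where left (friction 0.12 N m: push about 2 N near the top)
- vial_a: small amber glass vial with white cap, 23 in diameter, 45 high, between the square and the stand; origin under its centre; leave alone
- vial_b: another such vial, beyond the stand; leave alone
- tube_rack: blue plastic tube rack 105 (x) by 205 (y) by 26 high, small white-capped tubes in it up to 33 high; origin under its centre; leave alone
- wash_bottle: frosted wash bottle 74 in diameter, 205 high with bent spout; origin under its centre; leave alone
- beaker: clear plastic beaker, 75 in diameter, 96 high, with white tubes in it; origin under its centre; leave alone
- screwdriver: screwdriver with yellow handle, about 170 long along its x, lying on the bench; leave alone

How it is judged:
On the way:
1. the square is lifted clear of the bench in the gripper (height (world z) of each of square_heel, square_toe above 0.025 m and contact force between the fingers and square above 1 N and contact force between square and stand below 0.01 N), for 0.2 s.
At the end, for the whole second after the job is handed in: Panel within 0.015 rad of square to the base; the square upright on the plate (0.015 rad, gaps under 2 mm), straight to the panel (0.03 rad), its upright edge within 2 mm of the face at heel and 100 mm up, pressing over 1 N, at rest, gripped over 2 N (angle between the z axis of each of panel, square and the z axis of stand, either way round below 0.015 rad and angle between the x axis of square and the x axis of stand, either way round below 0.03 rad and z of each of square_heel, square_toe in the frame of stand below 0.02 m and y of square_heel in the frame of stand between -0.082 and 0.082 m and x of each of square_heel, square_blade in the frame of panel above -0.007 m and contact force between square and panel above 1 N and contact force between the fingers and square above 2 N and linear speed of square below 0.01 m/s and angular speed of square below 0.05 rad/s); the arm keeps its last pose, push and grip.
It fails at once if the square is tipped over (more than 30 degrees) (angle between square's own z axis and vertical above 0.52 rad).
It fails at once if the square is rammed into the panel (more than 40 N) (contact force between square and panel above 40 N).
It fails at once if another thing on the bench is shifted by more than 20 mm (distance of any of vial_a, vial_b, tube_rack, wash_bottle, beaker, screwdriver from where it was at the start of the episode above 0.02 m).
It also fails if it takes over 64 s, if anything falls off the work surface, if the arm or the gripper's body presses on something with over 40 N, if the wrist force passes 120 N, or if a joint passes its speed limit or range.

## Robot

A 7-joint arm with a two-finger parallel gripper is mounted at the origin on the work surface. World frame = base frame: x ahead of the robot, y to its left, z up, the work surface at z = 0. Lengths are in m, angles in rad, forces in N, time in s.
With the tool pointing down it reaches from about 0.425 to 0.875 m from the base axis. Payload 4.7 kg.
Tool frame: the origin (TCP) lies at the very end of the fingers, on their centre line; the grasp point (between the pads) lies 19 mm behind it (manip.pinch_z is the distance from the TCP to the grasp point, in m); z points along the fingers, y is the line along which they close (so a half turn about z gives the same grasp; the last joint's range is limited). The gripper opens to 85 mm and grips with 20 to 120 N. Pads are 22 mm wide; open, the fingers measure 114 mm over their backs; the gripper's body (76 mm by 85 mm) begins 54 mm behind the grasp point. The pads swing forward as they close: fully open they stand 13 mm farther back than shut.
Start: joints at [-1.3, 0.321, -0.07, 1.45, 0.023, 1.371, -0.057], TCP at [0.165, 0.629, 0.207] pointing down, gripper open.
Joint ranges: [-2.86, 2.86], [-0.3, 2.09], [-1.38, 1.24], [0.06, 2.45], [-1.56, 4.7], [0.09, 2.05], [-2.69, 2.69]. Speed limits (rad/s): [2.57, 2.57, 3.14, 3.14, 3.14, 3.14, 3.14].

## Interface

Orientations are given as a 3x3 rotation matrix whose columns are the frame's x, y, z axes.
In Python, from plant import manip gives the robot as it stands.
- The arm moves only by the shell command python3 inch.py FILE [FORCE], which reads ROWS from the file FILE. ROWS is a JSON list of rows, 1 to 8 of them, each of 5 numbers: the finger opening in m, then dx, dy, dz in mm, then a turn about the tool's z in units of 0.25 rad; each row is the pose to reach, as a shift and turn from the pose commanded when the command began, along the tool's axes at that moment; what a row does not reach only later rows make up. A row lasts 1/12 s, in which the tool goes at most 0.0417 m and 0.125 rad, less where a joint would pass 70% of its speed; a pose out of reach is approached as far as the arm can. The fingers move at their own pace and stop on an object; FORCE is the grip in N (left out, the last holds). Time passes only in rows, so rows that do not move let the fingers close. It prints the time, the measured TCP pose, the force, the opening and the grip force at its end. Input that does not fit is refused with a message, and nothing moves.
- manip.get_state(): the state, without advancing time (a new reading comes with each control period).
- manip.snapshot(name): name is "side" or "top"; returns the picture (420x560x3 uint8, red, green, blue); there is no depth.
- manip.calibration(name): a dict with "camera_matrix" (3x3 intrinsics, pixels), "cam_to_world" (4x4, takes a point from camera to world coordinates). Camera axes: x right, y down, z forward; pixel columns grow to the right and rows downward; lengths in m; the calibration is good to about 2 mm. A picture is of the moment at which its call begins. calibration takes no time and is no camera call.
- manip.job_done(): hands the job in; it is judged then, once.
The state is a dict: "clock": time; "joints": joint angles; "dq": joint speeds; "joint_efforts": joint torques, N m; "eef_pos": TCP position; "tcp_rot": TCP orientation; "ft_force": force on the tool from outside, world axes, zero at the start; "torque": the same for the moment, N m; "grip_width": finger opening in m; "grasp_force": force on a finger pad.
Only numpy, scipy, OpenCV 4.12 (cv2) and the standard library are available. Lean on these libraries where they do the work, as an engineer would, in place of code of your own. Each camera call takes 0.05 s, during which the arm holds its last target. There are 200 camera calls.

## Working session

There is one attempt and no reset: what is moved stays moved. The work goes in short steps, Python scripts to look and compute and a shell command to move; the robot and the scene stay as the last step left them, time stands still between calls to the robot, and variables do not carry over. Pictures are saved under pics/ and viewed, at most 10 in all, crops included, and the job is handed in when it is done.

```bash
ls; mkdir -p pics
python3 - <<'E'
from plant import manip
import cv2,numpy as np
for n in("side","top"):
    im=manip.snapshot(n); cv2.imwrite(f"pics/{n}0.png",im[:,:,::-1])
    c=manip.calibration(n); print(n,np.round(c["camera_matrix"],1).tolist(),np.round(c["cam_to_world"],3).tolist())
s=manip.get_state();print(s["eef_pos"],s["tcp_rot"],s["clock"],manip.pinch_z)
E
```

```text
inch.py
pics
plant.py
side [[458.3, 0.0, 274.0], [0.0, 458.3, 208.6], [0.0, 0.0, 1.0]] [[0.877, -0.246, 0.414, 0.1], [-0.481, -0.456, 0.749, -0.892], [0.005, -0.855, -0.518, 0.716], [0.0, 0.0, 0.0, 1.0]]
top [[517.6, 0.0, 272.9], [0.0, 517.6, 214.5], [0.0, 0.0, 1.0]] [[0.013, -0.99, 0.141, 0.353], [-1.0, -0.012, 0.014, -0.013], [-0.012, -0.142, -0.99, 1.698], [0.0, 0.0, 0.0, 1.0]]
[0.16497919 0.62816609 0.20630295] [[-9.67228245e-01  2.53908240e-01 -3.59001456e-04]
 [ 2.53908477e-01  9.67226717e-01 -1.72108142e-03]
 [-8.97609533e-05 -1.75583207e-03 -9.99998454e-01]] 0.1 0.0187
```

View pics/side0.png

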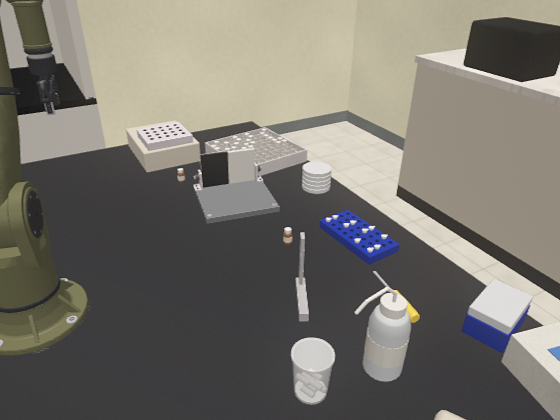

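View pics/top0.png

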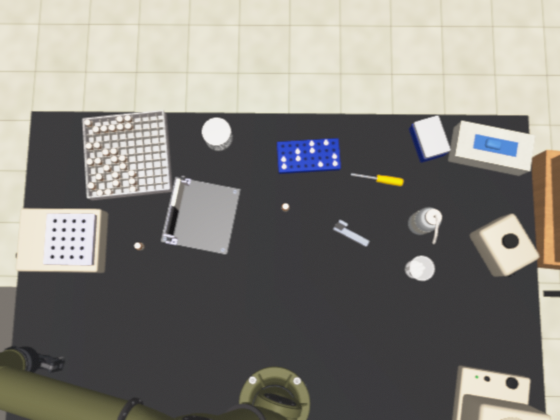

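The side view shows the square standing at about (302,290), with its blade at (302,255), and the stand at (235,198). In the top view the square runs from about (338,226) to (368,243), with the blade at the left end. The stand is around (205,215), with the panel on its left side. I'll enlarge these areas.

Run:
```python
import cv2,numpy as np
s=cv2.imread("pics/side0.png");t=cv2.imread("pics/top0.png")
def cr(im,u,v,w,h,k):
    c=cv2.resize(im[v:v+h,u:u+w],None,fx=k,fy=k,interpolation=cv2.INTER_CUBIC)
    for i in range(0,w,10): cv2.putText(c,str(u+i),(i*k,8),0,.3,(0,255,255),1);cv2.line(c,(i*k,10),(i*k,14),(0,255,255),1)
    for i in range(10,h,10): cv2.putText(c,str(v+i),(0,i*k+3),0,.3,(0,255,255),1)
    return c
A=np.hstack([cr(t,158,170,90,90,6)[:, :540]])
B=cr(t,328,213,50,40,5)
C=cr(s,285,228,31,96,3)
can=np.zeros((600,800,3),np.uint8)
can[:540,:540]=A; can[:200,545:795]=B; can[210:498,545:638]=C
cv2.imwrite("pics/c1.png",can)
c2=cr(s,185,140,100,80,8);cv2.imwrite("pics/c2.png",c2[:600])
```

```text
(no output)
```

View pics/c1.png

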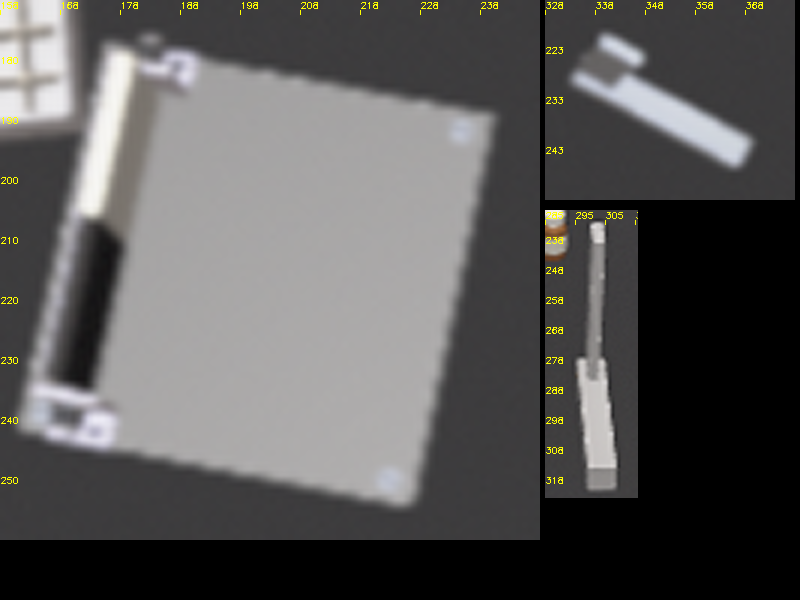

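View pics/c2.png

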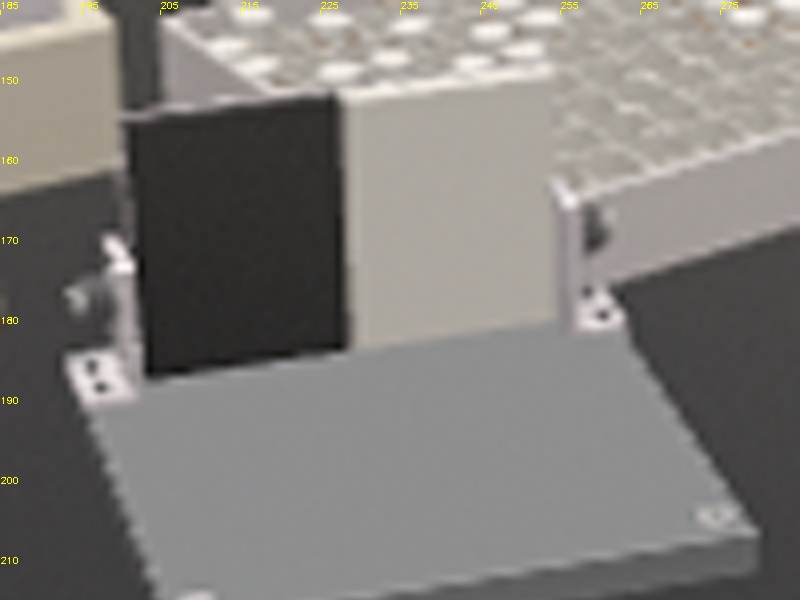

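Top crop: the square's stock runs from its toe corners (369.4,241)/(366.6,246.6) to its heel corner (333.6,229.4), with the blade top around (338–348,220–226). The plate corners are (240.5,189.2), (226.7,254.5), (161.3,241.7) and (175.5,177). The panel's front top edge leans over the plate. Next I'll fit planar poses to these points.

```bash
cat > h.py <<'E'
from plant import manip
import numpy as np
from scipy.optimize import least_squares
def proj(n,P):
    c=manip.calibration(n);T=np.linalg.inv(np.array(c["cam_to_world"]));K=np.array(c["camera_matrix"])
    p=(np.atleast_2d(P)@T[:3,:3].T+T[:3,3])@K.T
    return p[:,:2]/p[:,2:]
def place(q,P):
    c,s=np.cos(q[2]),np.sin(q[2]);P=np.array(P,float)
    return np.c_[q[0]+c*P[:,0]-s*P[:,1],q[1]+s*P[:,0]+c*P[:,1],P[:,2]]
def fit(obs,q0):
    f=lambda q:np.concatenate([(proj(n,place(q,np.array(P)/1000.))-np.array(U)).ravel() for n,P,U in obs])
    r=least_squares(f,q0,loss='soft_l1');return r.x,f(r.x).reshape(-1,2)
E
cat > m1.py <<'E'
from h import *
tc=lambda u,v,ou,ov,k:((u+.5)/k-.5+ou,(v+.5)/k-.5+ov)
B=lambda u,v:tc(u-545,v,328,213,5)
C=lambda u,v:tc(u-545,v-210,285,228,3)
A=lambda u,v:tc(u,v,158,170,6)
D=lambda u,v:tc(u,v,185,140,8)
top=("top",[(-60,10,22),(-60,-10,22),(60,10,22),(60,4,150),(60,-4,150),(34,-4,150),(34,4,150)],[B(738,168),B(752,140),B(573,82),B(598,47),B(605,35),B(645,55),B(638,67)])
side=("side",[(-60,10,0),(-60,-10,0),(-60,10,22),(-60,-10,22)],[C(588,489),C(616,489),C(588,468),C(616,467)])
st=("top",[(110,110,18),(110,-110,18),(-110,-110,18),(-110,110,18)],[A(20,430),A(105,42),A(495,115),A(412,507)])
ss=("side",[(-110,-110,18),(-110,-110,0)],[D(757,533),D(757,570)])
np.set_printoptions(precision=4,suppress=True)
for nm,o,q in(("sq",[top,side],[.6,-.15,.9]),("sq-top",[top],[.6,-.15,.9]),("stand",[st,ss],[.65,.15,1.3]),("stand-top",[st],[.65,.15,1.3])):
    x,r=fit(o,q);print(nm,x,"\n",r.round(1).tolist())
E
python3 m1.py
```

```text
sq [ 0.5297 -0.2439  1.0923] 
 [[-0.2, -0.3], [-0.3, -0.1], [-0.3, -0.4], [0.0, -0.1], [-0.2, 0.0], [-0.5, 0.0], [-0.3, -0.0], [-0.2, 0.7], [-0.2, 0.6], [0.2, 0.2], [0.2, 0.4]]
sq-top [ 0.5294 -0.2447  1.0917] 
 [[-0.0, -0.2], [-0.0, 0.0], [-0.0, -0.3], [0.3, 0.0], [0.1, 0.1], [-0.2, 0.2], [-0.0, 0.1]]
stand [0.5887 0.2479 1.3923] 
 [[-0.5, 0.2], [-0.0, -0.0], [-0.2, 0.1], [0.1, 0.1], [0.3, -0.0], [0.2, 0.5]]
stand-top [0.589  0.2474 1.3924] 
 [[-0.3, 0.1], [0.1, -0.1], [-0.0, -0.0], [0.3, 0.1]]
```

The fits are good, with residuals under 0.7 px. The square is at (0.530,-0.244) with yaw 1.092. The stand is at (0.589,0.248) with yaw 1.392. I'll grip the stock at x=-15 and drive over it via a waypoint clear of the base.

```bash
cat >> h.py <<'E'
SQ=[.5297,-.2439,1.0923]; ST=[.5887,.2479,1.3923]
def go(xy,z,yaw,grasp=True):
    "delta in tool axes to put TCP at xy,z with tool y along square's -y for square yaw"
    s=manip.get_state();R=np.array(s["tcp_rot"]);p=np.array(s["eef_pos"])
    az=np.arctan2(R[1,1],R[0,1]);t=-((yaw-np.pi/2-az+np.pi)%(2*np.pi)-np.pi)
    d=R.T@(np.array([*xy,z])-p);print("d",d.round(4),"turn",round(t,3),"t",s["clock"])
E
python3 - <<'E'
from h import *
go((.5,.25),.25,1.0923)
print(place(SQ,[(-.015,0,0)]))
go(place(SQ,[(-.015,0,0)])[0,:2],.2,1.0923)
E
```

```text
d [-0.4201 -0.2808 -0.0432] turn 1.793 t 0.1
[[ 0.52279333 -0.25721532  0.        ]]
d [-0.5709 -0.7655  0.0077] turn 1.793 t 0.1
```

Units first: shifts go in mm and turns go in units of 0.25 rad. So -0.3 m is -300, -0.21 m is -210, 0.9 rad is 3.6.

```bash
echo '[[0.085,-210,-140,-40,3.6],[0.085,-210,-140,-40,3.6],[0.085,-210,-140,-40,3.6],[0.085,-210,-140,-40,3.6],[0.085,-300,-200,-40,3.6],[0.085,-300,-200,-40,3.6],[0.085,-300,-200,-40,3.6],[0.085,-300,-200,-40,3.6]]' > rows.txt && python3 inch.py rows.txt
python3 -c "
from h import *
go((.5,.2),.24,1.0923);go((.5228,-.2572),.2,1.0923)"
```

```text
clock: 0.77
eef_pos: [0.3856, 0.3793, 0.2451]
tcp_rot: [[-0.397, 0.918, -0.0], [0.918, 0.397, -0.0], [0.0, -0.0, -1.0]]
ft_force: [0.8, 0.3, -1.0]
grip_width: 0.0849
grasp_force: 0.0
d [-0.21    0.0337  0.0051] turn 0.887 t 0.7667
d [-0.6386 -0.127   0.0451] turn 0.887 t 0.7667
```

```bash
echo '[[0.085,-210,34,0,3.548],[0.085,-210,34,0,3.548],[0.085,-210,34,0,3.548],[0.085,-210,34,0,3.548],[0.085,-350,-20,20,3.548],[0.085,-350,-20,20,3.548],[0.085,-350,-20,20,3.548],[0.085,-350,-20,20,3.548]]' > rows.txt && python3 inch.py rows.txt
python3 -c "
from h import *
go((.5228,-.2572),.2,1.0923)"
```

```text
clock: 1.43
eef_pos: [0.5027, 0.0759, 0.2274]
tcp_rot: [[0.46, 0.888, -0.0], [0.888, -0.46, 0.0], [0.0, -0.0, -1.0]]
ft_force: [1.0, -0.3, 0.2]
grip_width: 0.0846
grasp_force: 0.0
d [-0.2865  0.1711  0.0273] turn 0.0 t 1.4333
```

```bash
echo '[[0.085,-286.5,171,20,0],[0.085,-286.5,171,20,0],[0.085,-286.5,171,20,0],[0.085,-286.5,171,20,0],[0.085,-286.5,171,20,0],[0.085,-286.5,171,20,0],[0.085,-286.5,171,20,0],[0.085,-286.5,171,20,0]]' > rows.txt && python3 inch.py rows.txt
echo '[[0.085,0,0,0,0],[0.085,0,0,0,0],[0.085,0,0,0,0]]' > rows.txt && python3 inch.py rows.txt
python3 - <<'E'
from h import *
import cv2
go((.5228,-.2572),.003,1.0923)
a=manip.snapshot("side")[130:330,220:400];b=manip.snapshot("top")[150:300,280:430]
o=np.zeros((600,800,3),np.uint8)
a=cv2.resize(a,None,fx=2.4,fy=2.4);b=cv2.resize(b,None,fx=2.4,fy=2.4);o[:480,:432]=a;o[:360,435:795]=b
cv2.imwrite("pics/g.png",o[:,:,::-1])
E
```

```text
clock: 2.1
eef_pos: [0.5244, -0.2557, 0.2077]
tcp_rot: [[0.455, 0.891, 0.0], [0.891, -0.455, 0.001], [0.001, 0.0, -1.0]]
ft_force: [0.3, 0.0, 0.7]
grip_width: 0.0852
grasp_force: 0.0
clock: 2.35
eef_pos: [0.5244, -0.2535, 0.2073]
tcp_rot: [[0.456, 0.89, -0.001], [0.89, -0.456, 0.001], [0.0, -0.001, -1.0]]
ft_force: [0.2, 1.1, 0.4]
grip_width: 0.0847
grasp_force: 0.0
d [-0.0041  0.0005  0.2043] turn 0.005 t 2.35
```

View pics/g.png

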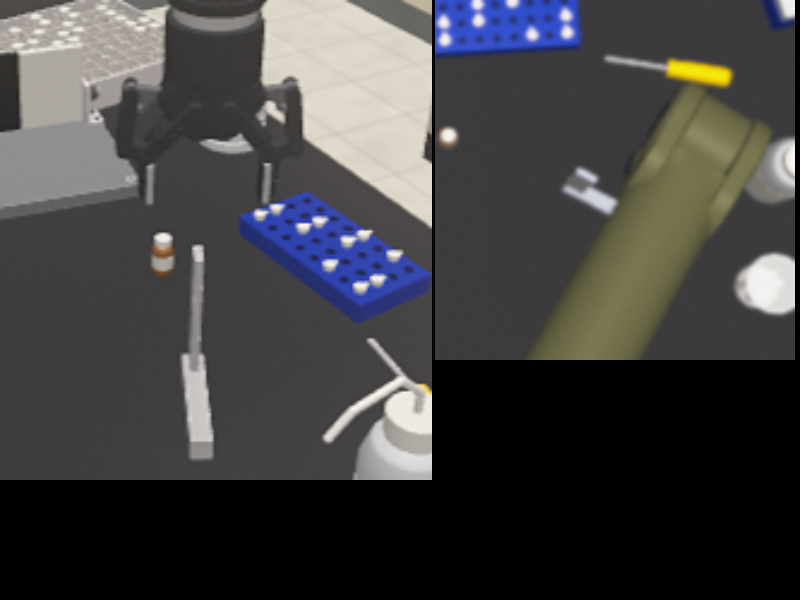

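The gripper straddles the stock (side crop: fingers at (150,185) and (265,185), square below at (197,400)). The vial and rack are clear. I'll go down in stages.

In the tool's units: 0.15 m is 150, -0.004 m is -4, 0.005 rad is 0.02.

```bash
echo '[[0.085,-4,0.5,40,0.02],[0.085,-4,0.5,70,0.02],[0.085,-4,0.5,100,0.02],[0.085,-4,0.5,130,0.02],[0.085,-4,0.5,150,0.02],[0.085,-4,0.5,150,0.02],[0.085,-4,0.5,150,0.02]]' > rows.txt && python3 inch.py rows.txt
python3 - <<'E'
from h import *
import cv2
go((.5228,-.2572),.003,1.0923)
a=manip.snapshot("side")[180:410,230:450]
cv2.imwrite("pics/g2.png",cv2.resize(a,None,fx=2.6,fy=2.6,interpolation=cv2.INTER_CUBIC)[:,:,::-1])
E
```

```text
clock: 3.03
eef_pos: [0.5232, -0.256, 0.0575]
tcp_rot: [[0.458, 0.889, -0.002], [0.889, -0.458, 0.001], [0.0, -0.002, -1.0]]
ft_force: [0.9, -0.6, 0.4]
grip_width: 0.0849
grasp_force: 0.0
d [-0.0013  0.0003  0.0545] turn 0.003 t 3.0333
```

View pics/g2.png

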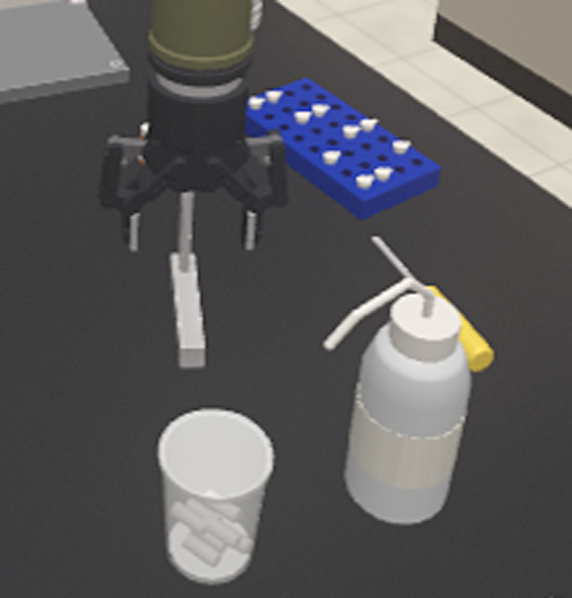

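The fingers at (133,230) and (252,230) straddle the stock at (187,310). The blade is beside the gripper body, with no contact force, and nothing else is near. I'll finish the descent and grip.

In the tool's units: 0.053 m is 53, 0.05 m is 50, 0.003 rad is 0.012.

```bash
echo '[[0.085,-1,0,25,0.012],[0.085,-1,0,40,0.012],[0.085,-1,0,50,0.012],[0.085,-1,0,53,0.012],[0.085,-1,0,53,0.012],[0.085,-1,0,53,0.012]]' > rows.txt && python3 inch.py rows.txt
echo '[[0,0,0,0,0],[0,0,0,0,0],[0,0,0,0,0],[0,0,0,0,0],[0,0,0,0,0],[0,0,0,0,0],[0,0,0,0,0],[0,0,0,0,0]]' > rows.txt && python3 inch.py rows.txt 100
```

```text
clock: 3.58
eef_pos: [0.5239, -0.2591, 0.0062]
tcp_rot: [[0.462, 0.887, 0.002], [0.887, -0.462, -0.001], [0.0, 0.002, -1.0]]
ft_force: [0.0, -0.6, 0.4]
grip_width: 0.0849
grasp_force: 0.0
clock: 4.25
eef_pos: [0.5228, -0.2588, 0.0049]
tcp_rot: [[0.463, 0.886, -0.0], [0.886, -0.463, 0.0], [0.0, -0.0, -1.0]]
ft_force: [0.5, 0.6, 1.0]
grip_width: 0.0
grasp_force: 0.0
```

The fingers closed on nothing, so I'll look.

Run:
```python
from h import *
import cv2
a=manip.snapshot("side")[210:340,240:400]
cv2.imwrite("pics/g3.png",cv2.resize(a,None,fx=4,fy=4,interpolation=cv2.INTER_CUBIC)[:,:,::-1])
s=manip.get_state();print(s["grip_width"],s["grasp_force"],s["eef_pos"])
```

```text
-0.00024847714385226537 0.0 [ 0.52280816 -0.25878764  0.00489076]
```

View pics/g3.png

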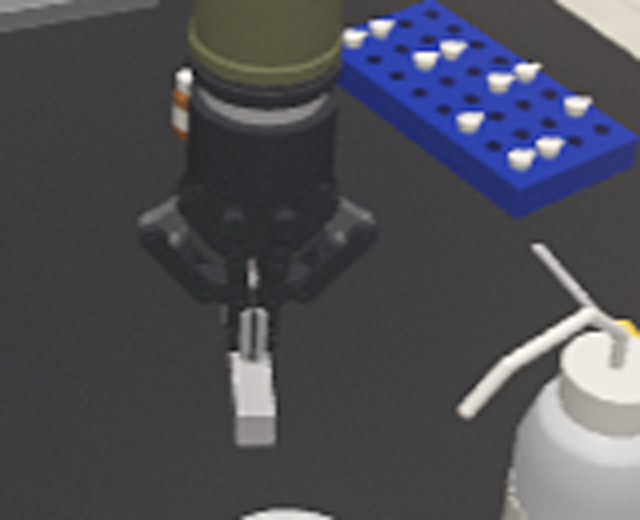

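Run:
```python
from h import *
for z in(0,.005,.022,.03): print(z,proj("side",[(.5228,-.2588,z)]))
print(proj("side",place(SQ,[(-.015,.01,.022),(-.015,-.01,.022),(-.06,-.01,.022),(-.06,.01,.022)])))
c=manip.calibration("side");print(c)
```

```text
0 [[302.24300053 307.05942735]]
0.005 [[302.32513521 305.38456191]]
0.022 [[302.60755042 299.6256368 ]]
0.03 [[302.74216623 296.88059219]]
[[297.69413917 299.24920181]
 [306.75469508 299.13397569]
 [308.54816043 313.71959696]
 [299.12956272 313.846122  ]]
{'camera_matrix': array([[458.28210198,   0.        , 274.02959851],
       [  0.        , 458.28210198, 208.60133842],
       [  0.        ,   0.        ,   1.        ]]), 'cam_to_world': array([[ 0.87663326, -0.24600754,  0.41351471,  0.09982082],
       [-0.48113755, -0.45632909,  0.74851214, -0.8921541 ],
       [ 0.00455916, -0.85512809, -0.51839672,  0.71596465],
       [ 0.        ,  0.        ,  0.        ,  1.        ]])}
```
Tip appears at z ≈ 0.022–0.025. So tip is ~18 mm above the reported TCP. Perhaps reported eef_pos is... or "grasp point 19 mm behind TCP" – tips actually are at the grasp point?? Whatever. But the fingertip appearance: pads light grey parts end at y=355, maybe dark tip parts. Anyway, the fingers closed above stock. Actual tip higher by ~18+ mm (maybe square top is scraping). Is the eef_pos biased? Check: with pic g2, TCP reported .0575: open finger tips in image at (133,248)/2.6+(230,180) = (281.2,275.4), and (252,245) → (326.9,274.2). Midpoint (304,274.8). Project TCP at (.5232,-.256,z): z for v=274.8? TCP z=.0575: slope ~ 0.34px/mm; v(.0575) ≈ 307-1... ≈ 286.5. 274.8 → ~ .091. Open stands 13 mm farther back, then tip open should be z=.0705; observed ~.091. So ~20 mm offset consistently. So real tip is ~20 mm higher than TCP reported: either robot z reading bias or TCP def. Fix: descend ~17 mm more, guarded. Reported z to -0.013. First open, then go down. Descent while open: open tips 13 mm back; then closing swings forward; if it presses on the bench → gripper-force. Choose tip depth: stock 22; want tips at z~4 at 20 mm width. Descend from .005 by 0.016 → tip z~0.006-0.009. Guard: closed-tip test would be precise: touch stock top now? Currently closed above the stock: descending slowly until contact on the stock top gives exact calibration! Small steps, look at force. Nice: contact limit 40 N, on stock top is fine. But pushes on square at x=-15—stable. But if bias is 18mm the tip is right there within 1-3 mm. Do 1 mm steps.

The camera shows the closed tips at z≈0.022–0.025, while the reported TCP is 0.005. The g2 picture gives the same difference of about 20 mm. So the real tips sit well above the reported TCP and closed over the stock, which hasn't moved. I'll calibrate by touching the stock's top lightly with the closed fingers.

```bash
for i in 1 2 3; do echo '[[0,0,0,1,0],[0,0,0,1,0],[0,0,0,1,0]]' > rows.txt && python3 inch.py rows.txt | egrep "eef|ft"; done
```

```text
eef_pos: [0.5227, -0.2587, 0.0038]
ft_force: [0.1, -0.1, -0.2]
eef_pos: [0.5228, -0.2588, 0.0028]
ft_force: [-0.4, 0.2, -0.3]
eef_pos: [0.5228, -0.2587, 0.0019]
ft_force: [0.3, 0.2, -1.6]
```

```bash
for i in 1 2 3; do echo '[[0,0,0,1,0],[0,0,0,1,0],[0,0,0,1,0]]' > rows.txt && python3 inch.py rows.txt | egrep "eef|ft"; done
```

```text
eef_pos: [0.5228, -0.2587, 0.0008]
ft_force: [0.0, 0.2, -0.8]
eef_pos: [0.5228, -0.2588, -0.0002]
ft_force: [-0.5, 0.1, -0.5]
eef_pos: [0.5228, -0.2588, -0.0012]
ft_force: [-0.8, 0.4, -1.0]
```

```bash
for i in 1 2 3 4; do echo '[[0,0,0,1,0],[0,0,0,1,0],[0,0,0,1,0]]' > rows.txt && python3 inch.py rows.txt | egrep "eef|ft"; done
```

```text
eef_pos: [0.523, -0.2589, -0.0018]
ft_force: [-0.4, 0.6, 2.8]
eef_pos: [0.5231, -0.2589, -0.0019]
ft_force: [-2.2, 1.3, 9.6]
eef_pos: [0.5231, -0.2589, -0.0019]
ft_force: [-4.6, 2.7, 16.4]
eef_pos: [0.5232, -0.2589, -0.002]
ft_force: [-8.8, 4.3, 23.9]
```

Contact came at a reported z of -0.0018, with the stock top at 0.022. The true tip height is therefore the reported z plus 0.024. I'll raise, open, and descend to a reported z of about -0.019.

In the tool's units: -0.04 m is -40, -0.02 m is -20.

```bash
echo '[[0,0,0,-20,0],[0,0,0,-40,0],[0.085,0,0,-40,0],[0.085,0,0,-40,0],[0.085,0,0,-40,0],[0.085,0,0,-40,0],[0.085,0,0,-40,0],[0.085,0,0,-40,0]]' > rows.txt && python3 inch.py rows.txt
python3 -c "
from h import *
go((.5228,-.2572),-.019,1.0923)"
```

```text
clock: 7.47
eef_pos: [0.5223, -0.2585, 0.0341]
tcp_rot: [[0.463, 0.887, -0.001], [0.887, -0.463, 0.0], [-0.0, -0.001, -1.0]]
ft_force: [-0.4, 0.2, -0.9]
grip_width: 0.0723
grasp_force: 0.0
d [ 0.0015 -0.0001  0.0531] turn -0.002 t 7.4667
```

```bash
echo '[[0.07,1,0,20,0],[0.07,1,0,35,0],[0.07,1,0,45,0],[0.07,1,0,53,0],[0.07,1,0,53,0],[0.07,1,0,53,0],[0.07,1,0,53,0]]' > rows.txt && python3 inch.py rows.txt
echo '[[0,0,0,0,0],[0,0,0,0,0],[0,0,0,0,0],[0,0,0,0,0],[0,0,0,0,0],[0,0,0,0,0],[0,0,0,0,0],[0,0,0,0,0]]' > rows.txt && python3 inch.py rows.txt 100
```

```text
clock: 8.05
eef_pos: [0.5238, -0.2583, -0.0175]
tcp_rot: [[0.463, 0.886, 0.001], [0.886, -0.463, -0.0], [0.0, 0.001, -1.0]]
ft_force: [-0.6, -0.6, 0.1]
grip_width: 0.0696
grasp_force: 0.0
clock: 8.72
eef_pos: [0.5238, -0.258, -0.0173]
tcp_rot: [[0.463, 0.887, 0.001], [0.887, -0.463, 0.0], [0.001, 0.001, -1.0]]
ft_force: [-1.0, 1.1, 5.7]
grip_width: 0.0175
grasp_force: 98.8
```

Gripped. I'll lift.

In the tool's units: -0.09 m is -90, -0.1 m is -100.

```bash
echo '[[0,0,0,-5,0],[0,0,0,-20,0],[0,0,0,-40,0],[0,0,0,-65,0],[0,0,0,-90,0],[0,0,0,-100,0],[0,0,0,-100,0],[0,0,0,-100,0]]' > rows.txt && python3 inch.py rows.txt
python3 - <<'E'
from h import *
import cv2
go((.5228,-.2572),.08,1.0923)
a=manip.snapshot("side")[170:330,230:390]
cv2.imwrite("pics/g4.png",cv2.resize(a,None,fx=3.7,fy=3.7,interpolation=cv2.INTER_CUBIC)[:,:,::-1])
E
```

```text
clock: 9.38
eef_pos: [0.5228, -0.2574, 0.081]
tcp_rot: [[0.462, 0.887, -0.001], [0.887, -0.462, 0.001], [0.0, -0.001, -1.0]]
ft_force: [0.3, 1.0, -5.5]
grip_width: 0.0177
grasp_force: 98.6
d [ 0.0002 -0.      0.001 ] turn -0.002 t 9.3833
```

View pics/g4.png

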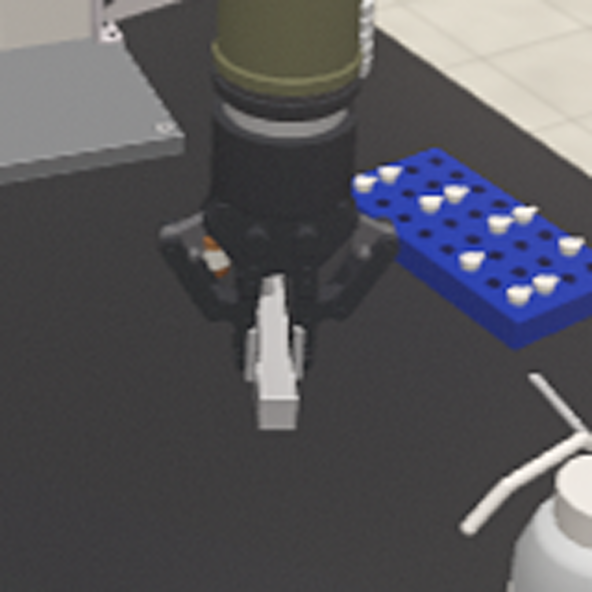

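The square hangs level in the gripper (toe face at (277,415), weight about 5.5 N). Next I check droop and compute the transfer.

Run:
```python
from h import *
D=lambda u,v:((u+.5)/3.7-.5+230,(v+.5)/3.7-.5+170)
obs=np.array([D(260,428),D(297,427),D(258,402),D(297,400)])
q=np.array(SQ)
for dz in(.09,.098,.106):
    P=place(q+[-.0005,.0005,0],[(-.06,.01,dz),(-.06,-.01,dz),(-.06,.01,dz+.022),(-.06,-.01,dz+.022)])
    print(dz,(obs-proj("side",P)).round(1).tolist())
xy=place(ST,[(-.035,0.0013*0,0)])[0,:2];print(xy);go(xy,.081,ST[2])
```

```text
0.09 [[0.0, -4.0], [0.2, -4.1], [-0.9, -2.7], [-0.2, -3.1]]
0.098 [[-0.1, -1.0], [0.1, -1.1], [-1.0, 0.4], [-0.4, -0.0]]
0.106 [[-0.3, 2.1], [-0.1, 1.9], [-1.2, 3.5], [-0.6, 3.1]]
[0.58248575 0.21345609]
d [ 0.4451 -0.164  -0.0005] turn -0.302 t 9.4333
```

There is no visible droop. I'll carry it over.

```bash
echo '[[0,22,-8,0,-0.12],[0,55,-20,0,-0.32],[0,88,-32,0,-0.48],[0,122,-45,0,-0.64],[0,155,-57,0,-0.8],[0,188,-69,0,-0.96],[0,221,-81,0,-1.12],[0,250,-92,0,-1.208]]' > rows.txt && python3 inch.py rows.txt | egrep "eef|grip"
echo '[[0,30,-11,0,0],[0,60,-22,0,0],[0,90,-33,0,0],[0,120,-44,0,0],[0,140,-51,0,0],[0,150,-55,0,0]]' > rows.txt && python3 inch.py rows.txt | egrep "eef|grip"
python3 -c "
from h import *
go((.5825,.2135),.081,ST[2])"
```

```text
eef_pos: [0.5557, 0.0091, 0.0797]
grip_width: 0.0175
eef_pos: [0.5271, 0.1678, 0.0795]
grip_width: 0.0173
d [ 0.0546  0.0466 -0.0018] turn 0.005 t 10.6
```

```bash
echo '[[0,18,15,0,0],[0,35,30,0,0.012],[0,48,40,0,0.02],[0,54.6,46.6,0,0.02],[0,54.6,46.6,0,0.02],[0,54.6,46.6,0,0.02],[0,54.6,46.6,0,0.02]]' > rows.txt && python3 inch.py rows.txt | egrep "eef|ft"
python3 - <<'E'
from h import *
import cv2
go((.5825,.2135),.002,ST[2])
a=manip.snapshot("side")[90:230,170:300];b=manip.snapshot("top")[160:270,150:260]
o=np.zeros((560,800,3),np.uint8)
a=cv2.resize(a,None,fx=4,fy=4,interpolation=cv2.INTER_CUBIC)[:,:520];o[:560,:520]=a
b=cv2.resize(b,None,fx=2.5,fy=2.5);o[:275,525:800]=b
cv2.imwrite("pics/p.png",o[:,:,::-1])
E
```

```text
eef_pos: [0.5845, 0.2072, 0.081]
ft_force: [-0.2, -0.4, -5.8]
d [ 0.006 -0.003  0.079] turn -0.007 t 11.1833
```

View pics/p.png

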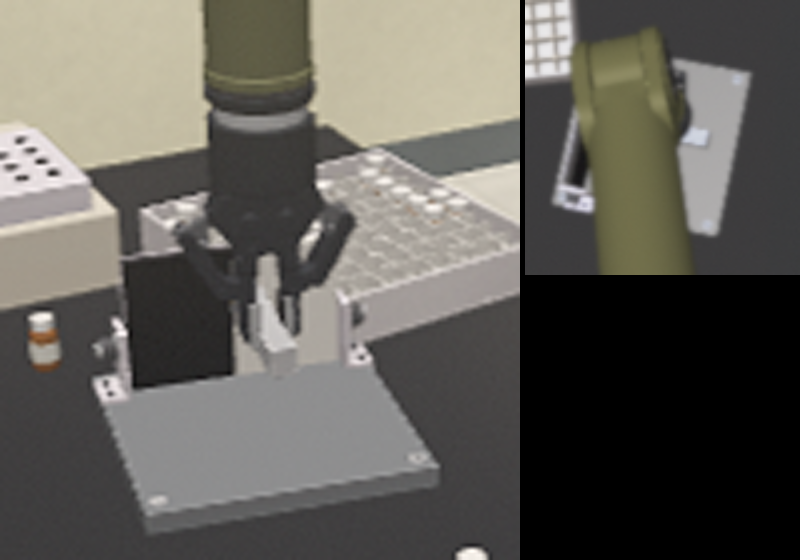

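The square hangs over the plate (side crop: stock at (277,340)), in front of the panel's black/white line and clear of the ears. I'll lower it, then feel for the plate.

In the tool's units: -0.003 m is -3, 0.074 m is 74, -0.007 rad is -0.028.

```bash
echo '[[0,0,-3,20,-0.028],[0,0,-3,40,-0.028],[0,0,-3,55,-0.028],[0,0,-3,68,-0.028],[0,0,-3,74,-0.028],[0,0,-3,74,-0.028],[0,0,-3,74,-0.028]]' > rows.txt && python3 inch.py rows.txt | egrep "eef|ft"
for i in 1 2 3 4; do echo '[[0,0,0,1,0],[0,0,0,1.5,0],[0,0,0,1.5,0]]' > rows.txt && python3 inch.py rows.txt | egrep "eef|ft"; done
```

```text
eef_pos: [0.5829, 0.2096, 0.0083]
ft_force: [0.9, 0.3, -4.9]
eef_pos: [0.5832, 0.2099, 0.0073]
ft_force: [-0.4, 0.5, -4.9]
eef_pos: [0.5826, 0.2097, 0.005]
ft_force: [0.0, -0.2, -4.4]
eef_pos: [0.5825, 0.2097, 0.0032]
ft_force: [-0.1, 0.2, -5.4]
eef_pos: [0.5825, 0.2096, 0.0018]
ft_force: [-0.9, 0.3, -4.7]
```

```bash
for i in 1 2 3; do echo '[[0,0,0,1,0],[0,0,0,1,0],[0,0,0,1,0]]' > rows.txt && python3 inch.py rows.txt | egrep "eef|ft"; python3 -c "
from h import *
print(manip.get_state()['torque'])"; done
```

```text
eef_pos: [0.5827, 0.2097, 0.0011]
ft_force: [0.2, 0.1, -3.7]
[-0.18970496  0.02465802 -0.00749098]
eef_pos: [0.5828, 0.2097, 0.0007]
ft_force: [-2.3, -1.4, 2.7]
[-0.27413203  0.61238959  0.05862278]
eef_pos: [0.5828, 0.2097, 0.0007]
ft_force: [-6.0, -2.3, 8.4]
[-0.42146462  1.18514444  0.0527422 ]
```

Plate contact came at the expected height (reported z 0.0007). I'll back off 0.5 mm and slide towards the panel.

In the tool's units: 0.016 m is 16, 0.014 m is 14.

```bash
echo '[[0,0,0,-0.5,0],[0,2,0,-0.5,0],[0,5,0,-0.5,0],[0,8,0,-0.5,0],[0,11,0,-0.5,0],[0,14,0,-0.5,0],[0,16,0,-0.5,0],[0,16,0,-0.5,0]]' > rows.txt && python3 inch.py rows.txt 
python3 -c "
from h import *
s=manip.get_state();print(s['torque'],np.array(s['tcp_rot']).T@s['ft_force'])
go(place(ST,[(-.005,0,0)])[0,:2],.0007,ST[2])"
```

```text
clock: 14.28
eef_pos: [0.5874, 0.2229, 0.0007]
tcp_rot: [[0.178, 0.984, 0.003], [0.984, -0.178, -0.002], [-0.002, 0.003, -1.0]]
ft_force: [-1.0, -5.6, 4.9]
grip_width: 0.0174
grasp_force: 100.3
[-1.03318045  0.22281849  0.02442115] [-5.74279133  0.02355128 -4.86132477]
d [ 0.0198 -0.0032 -0.    ] turn -0.0 t 14.2833
```

```bash
cat > f.py <<'E'
from h import *
s=manip.get_state();R=np.array(s['tcp_rot']);c,n=np.cos(ST[2]),np.sin(ST[2]);d=np.array(s['eef_pos'])[:2]-ST[:2]
print('stand',(1000*(c*d[0]+n*d[1])).round(1),(1000*(-n*d[0]+c*d[1])).round(1),'z',round(1000*s['eef_pos'][2],1),'F',(R.T@s['ft_force']).round(1),'T',(R.T@s['torque']).round(2),'tilt',(R[:2,2]*1000).round(1),'t',s['clock'])
E
python3 f.py
for i in 1 2 3 4; do echo '[[0,1,0,0,0],[0,2,0,0,0],[0,2,0,0,0]]' > rows.txt && python3 inch.py rows.txt >/dev/null; python3 f.py; done
```

```text
stand -24.8 -3.2 z 0.7 F [-5.7  0.  -4.9] T [ 0.04 -1.06 -0.03] tilt [ 2.9 -2.2] t 14.2833
stand -23.5 -3.2 z 0.7 F [-6.5  0.4 -5. ] T [ 0.12 -1.32 -0.03] tilt [ 2.5 -2.7] t 14.5333
stand -21.4 -3.2 z 0.7 F [-5.5  0.6 -4.6] T [ 0.11 -1.3  -0.01] tilt [ 2.7 -2.6] t 14.7833
stand -19.4 -3.3 z 0.7 F [-6.1  0.4 -6.4] T [ 0.06 -1.25  0.01] tilt [ 2.8 -2.6] t 15.0333
stand -17.4 -3.3 z 0.7 F [-6.  -0.1 -4.9] T [-0.03 -1.28 -0.07] tilt [ 2.8 -2.6] t 15.2833
```

```bash
for i in 1 2 3 4; do echo '[[0,1,0,0,0],[0,2,0,0,0],[0,2,0,0,0]]' > rows.txt && python3 inch.py rows.txt >/dev/null; python3 f.py; done
```

```text
stand -15.4 -3.3 z 0.7 F [-6.2  0.8 -5.7] T [ 0.04 -1.27  0.04] tilt [ 2.9 -2.6] t 15.5333
stand -13.5 -3.3 z 0.7 F [-6.3 -0.  -5.8] T [ 0.04 -1.26  0.01] tilt [ 2.9 -2.7] t 15.7833
stand -11.4 -3.3 z 0.7 F [-6.4  0.5 -5.2] T [ 0.02 -1.25  0.03] tilt [ 2.8 -2.7] t 16.0333
stand -9.4 -3.3 z 0.7 F [-5.8  0.6 -4.7] T [ 0.03 -1.29  0.04] tilt [ 2.9 -2.6] t 16.2833
```

```bash
for i in 1 2 3; do echo '[[0,1,0,0,0],[0,1,0,0,0],[0,1,0,0,0]]' > rows.txt && python3 inch.py rows.txt >/dev/null; python3 f.py; done
```

```text
stand -8.8 -3.3 z 0.7 F [-6.7 -0.  -6.7] T [ 0.05 -1.4   0.05] tilt [ 2.6 -3. ] t 16.5333
stand -8.8 -3.3 z 0.7 F [-9.3 -0.9 -6.9] T [ 0.16 -1.71 -0.09] tilt [ 1.9 -4.2] t 16.7833
stand -7.7 -3.4 z 0.7 F [-8.6 -0.1 -6.4] T [ 0.18 -1.68 -0.06] tilt [ 2.1 -4. ] t 17.0333
```

```bash
for i in 1 2 3 4; do echo '[[0,1,0,0,0],[0,1,0,0,0],[0,1,0,0,0]]' > rows.txt && python3 inch.py rows.txt >/dev/null; python3 f.py; done
```

```text
stand -6.6 -3.4 z 0.7 F [-8.5 -0.3 -7.4] T [ 0.14 -1.66  0.  ] tilt [ 2.2 -3.9] t 17.2833
stand -5.6 -3.4 z 0.7 F [-8.6 -0.4 -6. ] T [ 0.11 -1.59 -0.02] tilt [ 2.3 -3.8] t 17.5333
stand -4.9 -3.4 z 0.7 F [-8.5  0.4 -7.1] T [ 0.14 -1.76 -0.01] tilt [ 2.1 -4.1] t 17.7833
stand -4.8 -3.4 z 0.7 F [-10.9  -1.7  -7.7] T [ 0.19 -2.11 -0.09] tilt [ 1.4 -5.3] t 18.0333
```

```bash
for i in 1 2; do echo '[[0,0.5,0,0,0],[0,1,0,0,0],[0,1,0,0,0]]' > rows.txt && python3 inch.py rows.txt >/dev/null; python3 f.py; done
python3 - <<'E'
from h import *
import cv2
def cr(im,u,v,w,h,k):
    c=cv2.resize(im[v:v+h,u:u+w],None,fx=k,fy=k,interpolation=cv2.INTER_CUBIC)
    for i in range(0,w,10): cv2.putText(c,str(u+i),(i*k,8),0,.3,(255,255,0),1)
    for i in range(10,h,10): cv2.putText(c,str(v+i),(0,i*k+3),0,.3,(255,255,0),1)
    return c
s=manip.snapshot("side");t=manip.snapshot("top")
cv2.imwrite("pics/side9.png",s[:,:,::-1]);cv2.imwrite("pics/top9.png",t[:,:,::-1])
o=np.zeros((590,800,3),np.uint8)
o[:560,:490]=cr(s,190,120,70,80,7);o[:400,495:795]=cr(t,160,170,60,80,5)
cv2.imwrite("pics/f.png",o[:,:,::-1])
E
```

```text
stand -4.9 -3.4 z 0.7 F [-11.8  -3.2  -9.3] T [ 0.41 -2.47 -0.04] tilt [ 0.6 -6.5] t 18.2833
stand -4.9 -3.4 z 0.7 F [-14.4  -2.2 -10.1] T [ 0.43 -2.73 -0.11] tilt [-0.1 -7.7] t 18.5333
```

View pics/f.png

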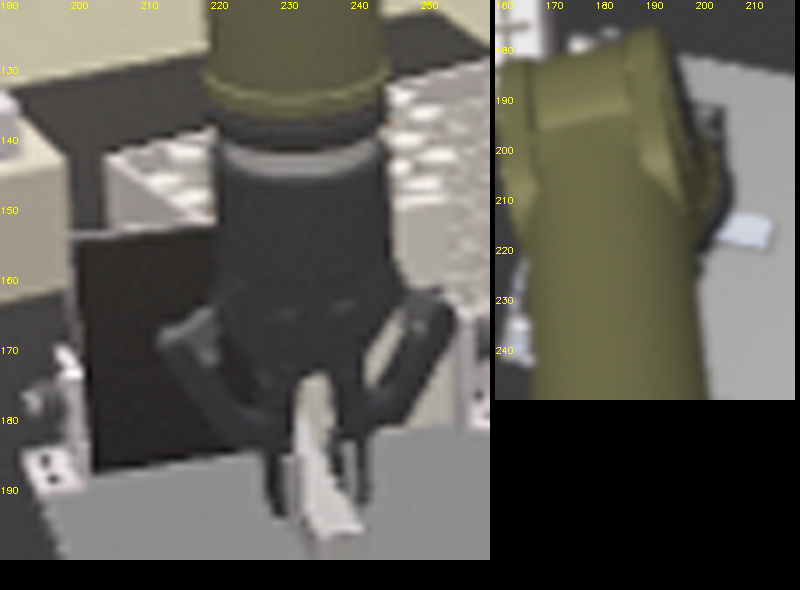

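It's a hard stop: TCP steady at stand x=-4.9 while the command advanced 3 mm, which matches the predicted flush position of about -5. The picture shows the stock on the plate (225–240,185–197), with the panel's black half running from (201,154) to (202.5,187). The tool pitch grows slightly with force, so I'll ease off 1 mm, let it settle, and check the panel angle.

Units first: shifts go in mm and turns go in units of 0.25 rad. So -0.001 m is -1, -0.0005 m is -0.5.

```bash
echo '[[0,-0.5,0,0,0],[0,-1,0,0,0],[0,-1,0,0,0],[0,-1,0,0,0],[0,-1,0,0,0],[0,-1,0,0,0]]' > rows.txt && python3 inch.py rows.txt | egrep "eef|gr"; python3 f.py
python3 - <<'E'
from h import *
for a in(-.02,0,.02,.052,.09):   # lean toward stand -x; front face top/bottom-left corners
    f=lambda x,z:(.075+x*np.cos(a)-z*np.sin(a),.085,.058+z*np.cos(a)+x*np.sin(a))
    P=place(ST,[f(-.005,.074),f(.005,.074),f(-.005,-.038)])
    print(a,proj("side",P).round(1).tolist())
E
```

```text
eef_pos: [0.5912, 0.2425, 0.0007]
grip_width: 0.0175
grasp_force: 100.8
stand -4.9 -3.4 z 0.7 F [-11.9  -1.5  -9.9] T [ 0.36 -2.41 -0.05] tilt [ 0.6 -6.4] t 19.1333
-0.02 [[199.7, 155.1], [199.1, 153.8], [202.6, 187.8]]
0 [[199.8, 155.3], [199.2, 154.0], [202.6, 187.7]]
0.02 [[199.9, 155.5], [199.3, 154.1], [202.6, 187.6]]
0.052 [[200.0, 155.9], [199.4, 154.4], [202.5, 187.5]]
0.09 [[200.2, 156.4], [199.6, 154.8], [202.4, 187.3]]
```

The square is steady, gripped at 100 N and pressing the panel with at least 5 N (11.9 N in total, minus about 6 N of plate friction). Its tilt is about 6 mrad against the 15 allowed. I'm handing it in.

```bash
python3 -c "
from plant import manip
print(manip.job_done())"
```

```text
the job is handed in; nothing more can be done
None
```

I handed the job in with the square still gripped at about 100 N, standing on the plate and pressed against the panel at a hard stop with an estimated 5 N or more; the flush fit and right angle are inferred from forces and positions, because the camera could not resolve the panel angle, and no verdict was returned.

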